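# Lock the battery cap of the bench tester and select the third range

### The arm

A 7-joint arm with a two-finger parallel gripper is mounted at the origin on the work surface. World frame = base frame: x ahead of the robot, y to its left, z up, the work surface at z = 0. Lengths are in m, angles in rad, forces in N, time in s.
With the tool pointing down it reaches from about 0.425 to 0.875 m from the base axis. Payload 4.7 kg.
Tool frame: the origin (TCP) lies on the centre line of the jaws, within the pads' length; the fingertips stand 14 mm ahead of it and the grasp point (between the pads) lies 5 mm behind it; z points along the fingers, y is the line along which they close (so a half turn about z gives the same grasp; the last joint's range is limited). The gripper opens to 87 mm and grips with 3 to 60 N. Pads are 19 mm wide; open, the fingers measure 117 mm over their backs; the gripper's body (75 mm by 190 mm) begins 51 mm behind the grasp point.
Start: joints at [-1.105, 0.321, -0.07, 1.45, 0.023, 1.371, -0.057], TCP at [0.284, 0.585, 0.237] pointing down, gripper open.
Joint ranges: [-2.86, 2.86], [-0.3, 2.09], [-1.38, 1.24], [0.06, 2.45], [-1.56, 4.7], [0.09, 2.05], [-2.69, 2.69]. Speed limits (rad/s): [2.57, 2.57, 3.14, 3.14, 3.14, 3.14, 3.14].

### API

Orientations are given as a rotation vector (axis times angle).
In Python, from bench import * gives the robot as it stands.
- The arm moves only by the shell command python3 -m jog 'ROWS' [FORCE]. ROWS is JSON, a list of rows, each an object of numbers: "claw": the finger opening in mm, from 0 to 87; "dx", "dy", "dz": the shift along the tool's x, y, z in mm; "spin": the turn about the tool's z in degrees. In form: [{"claw": .., "dx": .., "dy": .., "dz": .., "spin": ..}, ...]. A call has 1 to 20 rows; each row is the pose to reach, as a shift and turn from the pose commanded when the call began, along the tool's axes at that moment; what a row does not reach only later rows make up. A row lasts 1/12 s, in which the tool goes at most 41.7 mm and 7.16 degrees, less where a joint would pass 70% of its speed; a pose out of reach is approached as far as the arm can. A call with a gripper value outside its range is refused whole. The fingers move at their own pace and stop on an object; FORCE is the grip in N (left out, the last holds). Time passes only in rows, so rows that repeat a pose let the fingers close. It gives the time, the measured TCP pose, the force, the opening and the grip force at its end, in the units of the state.
- get_state(): the state, without advancing time (a new reading comes with each control period).
- get_image(name): name is "scene" or "top" or "wrist"; returns a dict with "frame" (420x560x3 uint8, red, green, blue), "depth" (420x560 float32, m along the optical axis (not along the pixel's ray), 0 where there is no reading), "K" (3x3 intrinsics, pixels), "distortion" ([k1, k2, p1, p2, k3] as OpenCV has them; the pictures are not rectified), "T" (4x4, takes a point from camera to world coordinates); the wrist camera has in their place "mount" (4x4, takes a point from camera to tool coordinates, whose origin is the TCP and whose axes are the flange's). Camera axes: x right, y down, z forward; pixel columns grow to the right and rows downward; lengths in m; the calibration is good to about 2 mm. A picture is of the moment at which its call begins: read the wrist's pose just before it.
- close_job(): hands the job in; it is judged then, once.
The state is a dict: "time": time; "joint_positions": joint angles; "qd": joint speeds; "joint_torque": joint torques, N m; "position": TCP position; "tool_rot": TCP orientation; "ft_force": force on the tool from outside, world axes, zero at the start; "torque": the same for the moment, N m; "grip_width": opening from 0.0 (shut) to 1.0 (fully open); "grip_force": force on a finger pad.
Only numpy, scipy, OpenCV 4.12 (cv2) and the standard library are available. Lean on these libraries where they do the work, as an engineer would, in place of code of your own. Each camera call takes 0.05 s, during which the arm holds its last target. There are 200 camera calls.

### The job

The bench tester's orange battery cap has sprung up: turn it clockwise while pressing lightly until it drops into its slot, push it right down against its spring, twist it a further quarter turn clockwise to the stop and let go, so that it stays locked down. Then turn the black range selector three clicks clockwise, to the orange mark, and let go. Leave the cell standing on the tester and everything else on the bench where it is.

Things in the scene. Friction and masses are not known exactly. Their poses are not given: they have to be found in the camera images.
- tester: grey bench tester, a fixed flat box 180 mm deep (its x) by 270 mm wide (its y) by 70 mm tall; origin at the centre of its underside, z up. Battery cap on its top at (0, +70) mm, range selector at (0, -75) mm in its axes. It does not move.
- collar (a point): centre of the top face, 88 mm above the bench, of the fixed aluminium collar (76 mm in diameter, 18 mm tall) on the tester; the cap turns and slides on the vertical axis through this point. Its axes are those of the tester.
- cap_axis (a point): centre of the orange cap's top face, on its vertical axis. The cap is a disc 70 mm in diameter and 8 mm thick with one flat ear 48 mm wide that reaches 62 mm from the axis; disc and ear have one level top face. The cap is guided: it slides and turns but does not tilt.
- cap_ear (a point): middle of the ear's flat top face, 44 mm out from the cap's axis, on a thin black rubber pad; x points outwards along the ear, z up. A place to press down with shut fingers. It is 24 mm above collar when the cap is up, 10 mm when pushed fully down, 16 mm when locked.
- cap_fin (a point): middle of the top edge of the upright fin on the ear: 5 mm thick, 14 mm tall, along the ear from 6 to 62 mm out, on its clockwise side. Its inner face is 19 mm from the ear's middle line. Fingers that press the ear beside it can push it, and so the cap, round clockwise (seen from above).
- cap_push (a joint): how far the cap is pushed in, m: 0 up, 0.014 bottom; its spring pushes up with 5 N at the top, 14 N at the bottom. Away from the entry slot a hidden lug meets the rim at 0.002. The slot lies an unknown 14 to 60 degrees clockwise of the start and leaves the lug about 12 degrees of play; only there does the cap go in further.
- cap (a joint): turn of the cap, rad, growing clockwise from above; starts at -0.2 to 0.2, not at the slot. Pushed in at least 0.012, the cap turns clockwise under the rim, a quarter turn from the slot to a hard stop. Let go there, it springs up to 0.008 in its notch: locked. Let go half-way, it stays at 0.012, not locked.
- selector (a joint): angle of the black range selector from its off position, rad, growing clockwise seen from above; its sprung detents (clicks) are 0.419 rad (24 degrees) apart. It starts at 0; the third click is 1.257.
- selector_grip (a point): centre of the selector's grip bar, on its vertical axis, 97 mm above the bench. The bar is 44 mm long, 14 mm wide and 30 mm tall (its top 12 mm above this point) and stands on a disc 48 mm in diameter whose top is 16 mm below this point. The bar lies along this point's x axis; at the start that is the tester's x axis. About 0.1 N m turns it over a click.
- cell_up: black and copper battery cell standing upright on the back edge of the tester's top, 26 mm in diameter, 50 mm tall; leave it alone
- plate: white china plate, 200 mm; leave it alone
- solder_spool: steel-grey solder spool standing on its flange, 60 mm in diameter, 50 mm tall; leave it alone
- multimeter: black hand multimeter lying flat, 150 x 80 x 42 mm; leave it alone
- screwdriver: screwdriver lying on the bench; leave it alone
- board_loose: copper circuit board, 60 x 45 x 5 mm, on a yellow box lid; leave it alone
- cell_table: black and copper cell standing on the bench, 26 mm in diameter, 50 mm tall; leave it alone
- mug: blue mug, 80 mm wide, 90 mm tall; leave it alone

How it is judged:
By the outcome, as a careful person would: the job done as asked, in the order asked, and still so for the second after the job is handed in, with the robot touching nothing.
It also fails if it takes over 72 s, if anything falls off the work surface, if the arm or the gripper's body presses on something with over 40 N, if the wrist force passes 120 N, or if a joint passes its speed limit or range.

## Working session

There is one attempt and no reset: what is moved stays moved. The work goes in short steps, Python scripts to look and compute and a shell command to move; the robot and the scene stay as the last step left them, time stands still between calls to the robot, and variables do not carry over. Pictures are saved under pics/ and viewed, at most 12 in all, crops included, and the job is handed in when it is done.

```bash
mkdir -p pics; ls; python3 - <<'E'
from bench import *
import cv2,numpy as np
s=get_state();print(s)
for n in("top","scene"):
    d=get_image(n);cv2.imwrite(f"pics/{n}0.png",d["frame"][:,:,::-1]);np.savez(f"{n}0.npz",**d);print(n,d["K"],d["distortion"],d["T"])
E
```

```text
pics
{'time': 0.0, 'joint_positions': array([-1.10490145,  0.32179118, -0.0700921 ,  1.45167465,  0.02262808,
        1.37082362, -0.05688678]), 'qd': array([-0.00089647,  0.00135977, -0.00010297, -0.00108922,  0.00050055,
       -0.00136124,  0.00172219]), 'joint_torque': array([-9.25181621e-05, -4.91290355e+01, -4.03938163e-01, -3.12535357e+01,
       -6.38991455e-02,  4.35043126e-02,  1.61485837e-04]), 'position': array([0.28359248, 0.5842758 , 0.23548242]), 'tool_rot': array([-7.03502552e-01, -3.06149757e+00,  2.96118077e-03]), 'ft_force': array([0.52590946, 0.44974015, 0.30344987]), 'torque': array([ 0.03655656, -0.02705104,  0.0430214 ]), 'grip_force': 0.0, 'grip_width': 0.9988887594368198}
top [[521.21545389   0.         279.45273674]
 [  0.         521.21545389 212.43199527]
 [  0.           0.           1.        ]] [-0.07707096  0.          0.          0.          0.        ] [[ 0.01516589 -0.99486714  0.10004685  0.31729031]
 [-0.99988041 -0.01478681  0.00452952  0.00290559]
 [-0.0030269  -0.10010358 -0.99497242  1.70466269]
 [ 0.          0.          0.          1.        ]]
scene [[542.94476456   0.         280.30612291]
 [  0.         542.94476456 210.47961948]
 [  0.           0.           1.        ]] [0.02452612 0.         0.         0.         0.        ] [[-0.70487427  0.42193754 -0.57019381  1.39489957]
 [ 0.7093099   0.42565582 -0.56186884  0.88966358]
 [ 0.00563276 -0.800491   -0.59931831  1.08126367]
 [ 0.          0.          0.          1.        ]]
```

View pics/top0.png

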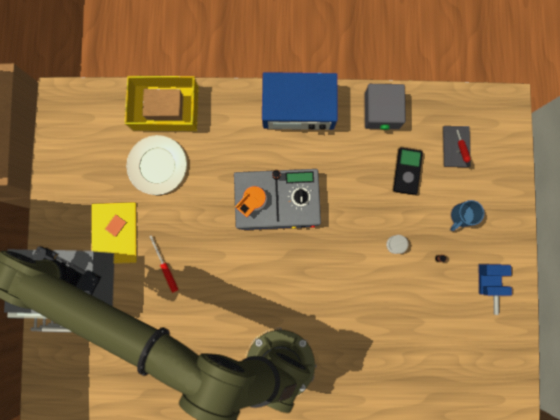

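View pics/scene0.png

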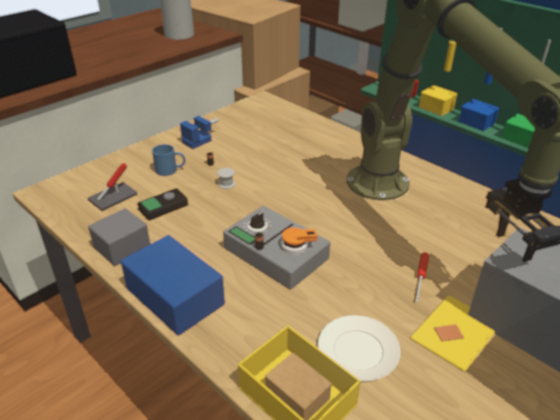

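The top view shows the tester at about (277,199), the cap at (253,198) with its ear pointing lower-left, the selector at (301,197) and the cell at (277,175). Next I'll localise them.

```bash
cat > h.py <<'E'
import numpy as np,cv2
from scipy.spatial.transform import Rotation as R
def rays(d,px,T=None):
    p=cv2.undistortPoints(np.array(px,float).reshape(-1,1,2),d["K"],d["distortion"]).reshape(-1,2)
    T=d["T"] if T is None else T
    return T[:3,3],(np.c_[p,np.ones(len(p))])@T[:3,:3].T
def onplane(d,px,z,T=None):
    o,r=rays(d,px,T);return o+r*((z-o[2])/r[:,2])[:,None]
def cloud(d,T=None):
    h,w=d["depth"].shape;u,v=np.meshgrid(np.arange(w),np.arange(h))
    o,r=rays(d,np.c_[u.ravel(),v.ravel()],T)
    return (o+r*d["depth"].reshape(-1,1)).reshape(h,w,3)
def togo(s,xyz):   # world point -> tool-axis shift mm for TCP
    return R.from_rotvec(s["tool_rot"]).inv().apply(np.array(xyz)-s["position"])*1000
def wristT(s,d):
    T=np.eye(4);T[:3,:3]=R.from_rotvec(s["tool_rot"]).as_matrix();T[:3,3]=s["position"];return T@d["mount"]
E
python3 - <<'E'
from h import *
from bench import *
d=dict(np.load("top0.npz"));P=cloud(d);f=d["frame"].astype(int)
m=(P[...,2]>.06)&(P[...,2]<.078)&(P[...,0]>.45)&(P[...,0]<.85)&(abs(P[...,1])<.3)
m=cv2.morphologyEx(m.astype(np.uint8),cv2.MORPH_CLOSE,np.ones((15,15)))
c=max(cv2.findContours(m,0,1)[0],key=cv2.contourArea)
q=onplane(d,c.reshape(-1,2),.07)[:,:2].astype(np.float32)*1000
print(cv2.minAreaRect(q))
o=(f[...,0]>200)&(f[...,1]>80)&(f[...,1]<160)&(f[...,2]<80)
o[:, :230]=0;o[:,275:]=0;o[:175]=0;o[220:]=0
v,u=np.where(o);w=onplane(d,np.c_[u,v],.112);print(w.mean(0),w.min(0),w.max(0))
s=get_state();M=R.from_rotvec(s["tool_rot"]).as_matrix();print(M);print(get_image("wrist")["mount"])
i=d["frame"][150:250,210:350];cv2.imwrite("pics/top0c.png",cv2.resize(i,(770,550),interpolation=2)[:,:,::-1])
E
```

```text
((533.2266845703125, 19.39886474609375), (172.88304138183594, 271.15966796875), 1.4121664762496948)
[0.52029272 0.0905506  0.112     ] [0.46793792 0.05831534 0.112     ] [0.55536375 0.13821992 0.112     ]
[[-8.99674800e-01  4.36560233e-01 -6.45783236e-04]
 [ 4.36560699e-01  8.99673453e-01 -1.56011324e-03]
 [-1.00089365e-04 -1.68551815e-03 -9.99998575e-01]]
[[ 6.56681966e-04 -9.52841728e-01 -3.03466984e-01  8.50865514e-02]
 [ 9.99999784e-01  6.29612422e-04  1.87041226e-04 -2.95318676e-04]
 [ 1.28458971e-05 -3.03467041e-01  9.52841936e-01 -1.46692165e-01]
 [ 0.00000000e+00  0.00000000e+00  0.00000000e+00  1.00000000e+00]]
```

View pics/top0c.png

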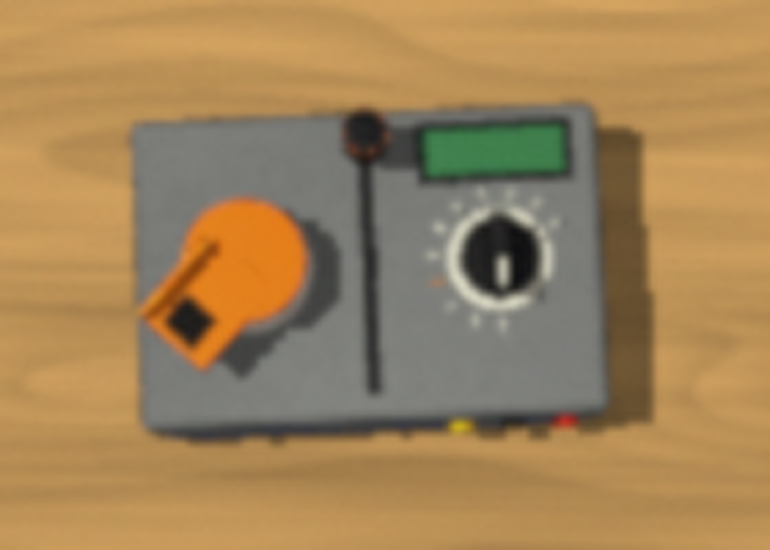

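Zoomed crop: the cap disc centre is at about (245,260), the ear points lower-left with the pad at (190,320), the fin is on its upper-left (clockwise) side at (180,280), and the selector is at (502,258). I'll move over the tester for a close look.

```bash
python3 -m jog '[{"claw":0,"dx":0,"dy":0,"dz":-35,"spin":0},{"claw":0,"dx":-478,"dy":-413,"dz":-35,"spin":0},{"claw":0,"dx":-478,"dy":-413,"dz":-35,"spin":0},{"claw":0,"dx":-478,"dy":-413,"dz":-35,"spin":0},{"claw":0,"dx":-478,"dy":-413,"dz":-35,"spin":0},{"claw":0,"dx":-478,"dy":-413,"dz":-35,"spin":0},{"claw":0,"dx":-478,"dy":-413,"dz":-35,"spin":0},{"claw":0,"dx":-478,"dy":-413,"dz":-35,"spin":0},{"claw":0,"dx":-478,"dy":-413,"dz":-35,"spin":0},{"claw":0,"dx":-478,"dy":-413,"dz":-35,"spin":0},{"claw":0,"dx":-478,"dy":-413,"dz":-35,"spin":0},{"claw":0,"dx":-478,"dy":-413,"dz":-35,"spin":0},{"claw":0,"dx":-478,"dy":-413,"dz":-35,"spin":0},{"claw":0,"dx":-478,"dy":-413,"dz":-35,"spin":0},{"claw":0,"dx":-478,"dy":-413,"dz":-35,"spin":0},{"claw":0,"dx":-478,"dy":-413,"dz":-35,"spin":0},{"claw":0,"dx":-478,"dy":-413,"dz":-35,"spin":0},{"claw":0,"dx":-478,"dy":-413,"dz":-35,"spin":0},{"claw":0,"dx":-478,"dy":-413,"dz":-35,"spin":0},{"claw":0,"dx":-478,"dy":-413,"dz":-35,"spin":0}]'
python3 - <<'E'
from h import *
from bench import *
s=get_state();d=get_image("wrist");T=wristT(s,d);np.savez("w1.npz",T=T,**d)
print(s["joint_positions"],s["position"],s["tool_rot"],s["time"])
cv2.imwrite("pics/w1.png",d["frame"][:,:,::-1])
E
```

```text
time: 1.82
position: [0.5331, 0.0066, 0.2713]
tool_rot: [-0.699, -3.062, -0.001]
ft_force: [0.4, 0.4, 0.3]
grip_width: 0.007
grip_force: 0.0
[-0.49203229  0.05079563  0.44949657  1.70335434 -0.02335853  1.39328835
  1.08271432] [0.53306854 0.00657138 0.27125323] [-6.99441662e-01 -3.06173811e+00 -1.08959153e-03] 1.8167
```

View pics/w1.png

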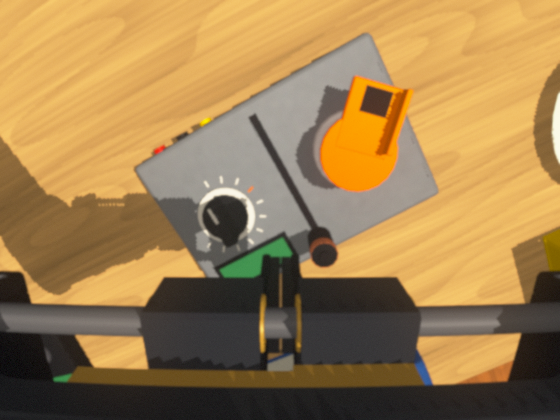

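The wrist view shows the cap disc at about (355,150), the black pad on the ear at (377,100), the fin at (398,125), and the selector dial at (226,215) with its orange mark at (250,188). Next I'll measure these positions.

```bash
python3 - <<'E'
from h import *
from bench import *
d=dict(np.load("w1.npz"));T=d["T"];f=d["frame"];P=cloud(d,T)
hsv=cv2.cvtColor(f,cv2.COLOR_RGB2HSV)
o=((hsv[...,0]<18)&(hsv[...,1]>200)&(hsv[...,2]>120)).astype(np.uint8);o[:, :290]=0;o[:,430:]=0;o[:60]=0;o[215:]=0
c=max(cv2.findContours(o,0,1)[0],key=cv2.contourArea)
fill=cv2.drawContours(np.zeros_like(o),[c],-1,1,-1)
v,u=np.where((fill>0)&(hsv[...,2]<80)&(np.indices(o.shape)[1]<396))
pad=np.c_[u,v];print("padpx",pad.mean(0),len(pad))
print("depth z cap",np.median(P[150:175,340:375,2]),"ear",np.median(P[95:105,370:385,2]),"tester",np.median(P[120:160,215:240,2]))
for z in(.110,.112):
  p=onplane(d,pad,z,T).mean(0)
  # disc arc: contour points lower half
  cc=c.reshape(-1,2);a=cc[(cc[:,1]>150)];w=onplane(d,a,z,T)[:,:2]
  A=np.c_[2*w,np.ones(len(w))];x=np.linalg.lstsq(A,(w**2).sum(1),rcond=None)[0];r=np.sqrt(x[2]+x[0]**2+x[1]**2)
  print(z,"pad",p,"disc",x[:2],r,"dir",np.degrees(np.arctan2(*(p[:2]-x[:2])[::-1])),np.linalg.norm(p[:2]-x[:2]))
# tester
m=(abs(P[...,2]-.07)<.006);m=m.astype(np.uint8);m[265:]=0
m=cv2.morphologyEx(m,cv2.MORPH_OPEN,np.ones((3,3)))
c2=max(cv2.findContours(m,0,1)[0],key=cv2.contourArea);
w=onplane(d,cv2.convexHull(c2).reshape(-1,2),.07,T);print(np.round(w[:,:2]*1000)[:40].tolist())
# white ring
wh=((hsv[...,1]<50)&(hsv[...,2]>170)).astype(np.uint8);wh[:170]=0;wh[265:]=0;wh[:,:185]=0;wh[:,275:]=0
v,u=np.where(wh>0);q=onplane(d,np.c_[u,v],.071,T)[:,:2]
print("ring",q.mean(0),cv2.minEnclosingCircle(q.astype(np.float32)*1000))
E
```

```text
padpx [375.37604457  98.15041783] 359
depth z cap 0.11063841438887617 ear 0.11141710500524926 tester 0.06855218334211871
0.11 pad [0.48663127 0.11849549 0.11      ] disc [0.53104456 0.10733873] 0.0063751751614298845 dir 165.89889727645968 0.045793168205775066
0.112 pad [0.48643506 0.11800611 0.112     ] disc [0.53055999 0.10692178] 0.006333783141163578 dir 165.8988972764609 0.04549584747397352
[[434.0, 144.0], [437.0, 145.0], [439.0, 146.0], [472.0, 148.0], [526.0, 151.0], [594.0, 155.0], [600.0, 155.0], [606.0, 153.0], [607.0, 150.0], [608.0, 142.0], [616.0, -7.0], [599.0, -49.0], [569.0, -110.0], [565.0, -112.0], [547.0, -113.0], [526.0, -114.0], [470.0, -117.0], [463.0, -118.0], [455.0, -118.0], [451.0, -117.0], [448.0, -116.0], [447.0, -111.0], [446.0, -106.0], [444.0, -76.0], [441.0, -27.0], [439.0, 13.0], [436.0, 68.0], [433.0, 119.0], [432.0, 139.0], [432.0, 141.0]]
ring [ 0.52562814 -0.04171104] ((532.284912109375, -55.645240783691406), 42.93046569824219)
```

```bash
python3 - <<'E'
from h import *
from scipy.optimize import least_squares as ls
d=dict(np.load("w1.npz"));T=d["T"];f=d["frame"]
hsv=cv2.cvtColor(f,cv2.COLOR_RGB2HSV)
o=((hsv[...,0]<25)&(hsv[...,1]>215)&(hsv[...,2]>90)).astype(np.uint8);o[:, :290]=0;o[:,430:]=0;o[:60]=0;o[215:]=0
c=max(cv2.findContours(o,0,1)[0],key=cv2.contourArea);h=c.reshape(-1,2)
w=onplane(d,h,.111,T)[:,:2]*1e3
g=np.linalg.norm(w-[523,88.4],axis=1);k=(abs(g-35)<6)&((w-[523,88.4])@[.77,-.63]>-5)
r=ls(lambda x:np.hypot(*(w[k]-x[:2]).T)-x[2],[523,88,35],loss="soft_l1");print(k.sum(),r.x,h.min(0),h.max(0))
r=ls(lambda x:np.hypot(*(w[k]-x[:2]).T)-35,[523,88],loss="soft_l1");print(r.x)
E
```

```text
118 [523.42463228  87.59594446  33.24730138] [321  77] [412 190]
[521.77519216  89.08852642]
```

```bash
python3 -m jog '[{"claw":0,"dx":87,"dy":77,"dz":30,"spin":13},{"claw":0,"dx":87,"dy":77,"dz":100,"spin":13},{"claw":0,"dx":87,"dy":77,"dz":125,"spin":13},{"claw":0,"dx":87,"dy":77,"dz":125,"spin":13},{"claw":0,"dx":87,"dy":77,"dz":125,"spin":13},{"claw":0,"dx":87,"dy":77,"dz":125,"spin":13},{"claw":0,"dx":87,"dy":77,"dz":125,"spin":13},{"claw":0,"dx":87,"dy":77,"dz":125,"spin":13}]'
python3 - <<'E'
from h import *
from bench import *
s=get_state();d=get_image("wrist");T=wristT(s,d);np.savez("w2.npz",T=T,**d)
print(s["joint_positions"],s["position"],s["tool_rot"],togo(s,[.4888,.116,.126]))
cv2.imwrite("pics/w2.png",d["frame"][:,:,::-1])
E
```

```text
time: 2.53
position: [0.4902, 0.1119, 0.1483]
tool_rot: [1.044, 2.96, 0.002]
ft_force: [0.8, -0.9, 0.3]
grip_width: 0.007
grip_force: 0.0
[-0.61052614  0.06713885  0.34725927  1.93702808 -0.02492465  1.13860135
  0.63887546] [0.49016548 0.11186573 0.14825193] [1.04433106e+00 2.96024595e+00 2.35598805e-03] [ 3.69942993  2.31202009 22.25025133]
```

View pics/w2.png

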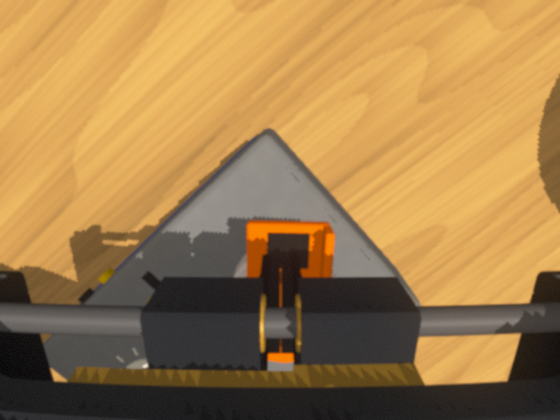

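The ear spans columns 247–333, the fin inner face is at column 322, and the fingers are centred at 280. The alignment is square; the fingers need about 5 mm toward +y. I'll shift and touch down.

```bash
python3 -m jog '[{"claw":0,"dx":3,"dy":5,"dz":10,"spin":0},{"claw":0,"dx":3,"dy":5,"dz":18,"spin":0},{"claw":0,"dx":3,"dy":5,"dz":22,"spin":0},{"claw":0,"dx":3,"dy":5,"dz":24,"spin":0},{"claw":0,"dx":3,"dy":5,"dz":24,"spin":0},{"claw":0,"dx":3,"dy":5,"dz":24,"spin":0}]' 30
```

```text
time: 3.08
position: [0.4903, 0.118, 0.1241]
tool_rot: [1.046, 2.962, 0.003]
ft_force: [-3.3, 0.6, 10.6]
grip_width: 0.004
grip_force: 5.4
```

```bash
python3 -m jog '[{"claw":0,"dx":0,"dy":4,"dz":0,"spin":0},{"claw":0,"dx":0,"dy":8,"dz":0,"spin":0},{"claw":0,"dx":-0.5,"dy":10.3,"dz":0,"spin":3},{"claw":0,"dx":-1.2,"dy":12.5,"dz":0,"spin":6},{"claw":0,"dx":-2,"dy":14.8,"dz":0,"spin":9},{"claw":0,"dx":-2.8,"dy":17,"dz":0,"spin":12},{"claw":0,"dx":-2.8,"dy":17,"dz":0,"spin":12}]'
python3 - <<'E'
from h import *
from bench import *
s=get_state();d=get_image("wrist");np.savez("w3.npz",**d);print(s["ft_force"])
cv2.imwrite("pics/w3.png",d["frame"][:,:,::-1])
E
```

```text
time: 3.67
position: [0.5044, 0.1291, 0.1242]
tool_rot: [1.353, 2.833, 0.003]
ft_force: [0.5, -0.7, 9.2]
grip_width: 0.001
grip_force: 4.4
[ 0.4578272  -0.66194001  9.18696237]
```

View pics/w3.png

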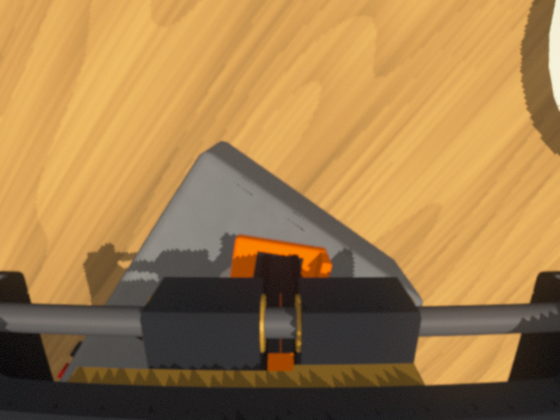

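The ear is about 9° further clockwise than the tool (its edge runs from (236,236) to (327,250)). The cap moved about 21° by friction and hasn't dropped yet. I'll carry on with slightly more pressure.

```bash
python3 -m jog '[{"claw":0,"dx":0,"dy":0,"dz":1.5,"spin":0},{"claw":0,"dx":-0.6,"dy":2.2,"dz":1.5,"spin":3},{"claw":0,"dx":-1.4,"dy":4.5,"dz":1.5,"spin":6},{"claw":0,"dx":-2.3,"dy":6.6,"dz":1.5,"spin":9},{"claw":0,"dx":-2.3,"dy":6.6,"dz":1.5,"spin":9}]'
```

```text
time: 4.13
position: [0.5119, 0.132, 0.1239]
tool_rot: [1.57, 2.717, 0.007]
ft_force: [-0.4, 0.9, 13.2]
grip_width: 0.007
grip_force: 6.5
```

```bash
python3 -m jog '[{"claw":0,"dx":-0.6,"dy":2.2,"dz":0,"spin":3},{"claw":0,"dx":-1.5,"dy":4.4,"dz":0,"spin":6},{"claw":0,"dx":-2.4,"dy":6.6,"dz":0,"spin":9},{"claw":0,"dx":-2.4,"dy":6.6,"dz":0,"spin":9}]'
```

```text
time: 4.47
position: [0.5184, 0.1334, 0.1229]
tool_rot: [1.779, 2.586, 0.007]
ft_force: [1.1, 1.4, 7.6]
grip_width: 0.004
grip_force: 3.7
```

```bash
python3 -m jog '[{"claw":0,"dx":0,"dy":0,"dz":4,"spin":0},{"claw":0,"dx":0,"dy":0,"dz":8,"spin":0},{"claw":0,"dx":0,"dy":0,"dz":11,"spin":0},{"claw":0,"dx":0,"dy":0,"dz":12.5,"spin":0},{"claw":0,"dx":0,"dy":0,"dz":12.5,"spin":0}]'
```

```text
time: 4.88
position: [0.5202, 0.1337, 0.1125]
tool_rot: [1.775, 2.586, 0.012]
ft_force: [0.7, 1.2, 15.6]
grip_width: 0.002
grip_force: 7.7
```

```bash
python3 -m jog '[{"claw":0,"dx":-1.4,"dy":3.7,"dz":0.5,"spin":5},{"claw":0,"dx":-3.1,"dy":7.3,"dz":0.5,"spin":10},{"claw":0,"dx":-5.1,"dy":10.8,"dz":0.5,"spin":15},{"claw":0,"dx":-7.3,"dy":14,"dz":0.5,"spin":20},{"claw":0,"dx":-9.9,"dy":17,"dz":0.5,"spin":25},{"claw":0,"dx":-12.7,"dy":19.9,"dz":0.5,"spin":30},{"claw":0,"dx":-15.8,"dy":22.4,"dz":0.5,"spin":35},{"claw":0,"dx":-19,"dy":24.7,"dz":0.5,"spin":40},{"claw":0,"dx":-19,"dy":24.7,"dz":0.5,"spin":40}]'
```

```text
time: 5.63
position: [0.5512, 0.126, 0.1125]
tool_rot: [2.558, 1.821, 0.019]
ft_force: [2.4, 4.0, 15.8]
grip_width: 0.006
grip_force: 8.0
```

```bash
python3 - <<'E'
from h import *
from bench import *
s=get_state();r=s["tool_rot"];y=2*np.arctan2(r[1],r[0]);v=(s["position"][:2]-[.523,.0883])*1e3
a=np.arctan2(v[1],v[0]);print(np.degrees(y)%360,np.degrees(a),np.hypot(*v),s["joint_positions"][6])
p=R.from_euler("z",-y).as_matrix()[:2,:2]@v;p[1]*=-1;print(p)
for t in range(5,75,5):
    c,q=np.cos(np.radians(t)),np.sin(np.radians(t));print(t,round(p[0]*(c-1)-p[1]*q,1),round(p[0]*q+p[1]*(c-1),1))
d=get_image("wrist");cv2.imwrite("pics/w4.png",d["frame"][:,:,::-1])
E
```

```text
70.89175170383037 53.205985504848805 47.03784805379264 -0.5010970220412377
[44.81469738 14.2899282 ]
5 -1.4 3.9
10 -3.2 7.6
15 -5.2 11.1
20 -7.6 14.5
25 -10.2 17.6
30 -13.1 20.5
35 -16.3 23.1
40 -19.7 25.5
45 -23.2 27.5
50 -27.0 29.2
55 -30.8 30.6
60 -34.8 31.7
65 -38.8 32.4
70 -42.9 32.7
```

View pics/w4.png

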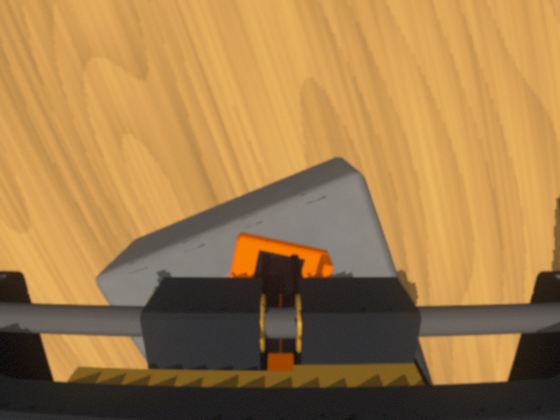

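The cap follows, with the ear (edge from (240,235) to (328,250)) still about 10° ahead of the tool. I'll continue the quarter turn.

```bash
python3 -m jog '[{"claw":0,"dx":-1.4,"dy":3.9,"dz":0.3,"spin":5},{"claw":0,"dx":-3.2,"dy":7.6,"dz":0.3,"spin":10},{"claw":0,"dx":-5.2,"dy":11.1,"dz":0.3,"spin":15},{"claw":0,"dx":-7.6,"dy":14.5,"dz":0.3,"spin":20},{"claw":0,"dx":-10.2,"dy":17.6,"dz":0.3,"spin":25},{"claw":0,"dx":-13.1,"dy":20.5,"dz":0.3,"spin":30},{"claw":0,"dx":-16.3,"dy":23.1,"dz":0.3,"spin":35},{"claw":0,"dx":-19.7,"dy":25.5,"dz":0.3,"spin":40},{"claw":0,"dx":-19.7,"dy":25.5,"dz":0.3,"spin":40}]'
cat > rot.py <<'E'
from h import *
from bench import *
s=get_state();r=s["tool_rot"];y=2*np.arctan2(r[1],r[0]);v=(s["position"][:2]-[.523,.0883])*1e3
a=np.arctan2(v[1],v[0]);print(np.degrees(y)%360,np.degrees(a),np.hypot(*v),s["joint_positions"][6],s["ft_force"],s["torque"])
p=R.from_euler("z",-y).as_matrix()[:2,:2]@v;p[1]*=-1
for t in range(4,25,4):
    c,q=np.cos(np.radians(t)),np.sin(np.radians(t));print(t,round(p[0]*(c-1)-p[1]*q,1),round(p[0]*q+p[1]*(c-1),1))
E
python3 rot.py
```

```text
time: 6.43
position: [0.5699, 0.0978, 0.1126]
tool_rot: [-3.028, -0.836, -0.022]
ft_force: [4.7, 0.5, 16.0]
grip_width: 0.007
grip_force: 7.8
30.85271922814087 11.415619701761916 47.81369803568859 -1.1057924380523811 [ 4.67944276  0.53791959 15.96697754] [ 0.18608096 -0.90039793  0.0058969 ]
4 -1.2 3.1
8 -2.7 6.1
12 -4.3 9.0
16 -6.1 11.8
20 -8.2 14.5
24 -10.4 17.0
```

```bash
python3 -m jog '[{"claw":0,"dx":-1.4,"dy":3.1,"dz":0.3,"spin":4},{"claw":0,"dx":-3,"dy":6.1,"dz":0.3,"spin":8},{"claw":0,"dx":-4.7,"dy":9,"dz":0.3,"spin":12},{"claw":0,"dx":-4.7,"dy":9,"dz":0.3,"spin":12}]'
python3 rot.py
```

```text
time: 6.77
position: [0.5707, 0.087, 0.1125]
tool_rot: [-3.098, -0.515, -0.022]
ft_force: [4.8, -0.3, 16.8]
grip_width: 0.007
grip_force: 8.4
18.879637495016595 -1.5758425587653366 47.7489721634958 -1.2868011775737986 [ 4.7735189  -0.3116818  16.77685358] [-0.01832024 -0.8918257  -0.00524706]
4 -1.3 3.1
8 -2.8 6.1
12 -4.4 8.9
16 -6.3 11.7
20 -8.4 14.3
24 -10.7 16.8
```

```bash
python3 -m jog '[{"claw":0,"dx":-1.5,"dy":3.1,"dz":0.3,"spin":4},{"claw":0,"dx":-3.2,"dy":6.1,"dz":0.3,"spin":8},{"claw":0,"dx":-3.2,"dy":6.1,"dz":0.3,"spin":8}]'
python3 rot.py;  python3 - <<'E'
from h import *
from bench import *
d=get_image("wrist");cv2.imwrite("pics/w5.png",d["frame"][:,:,::-1])
E
```

```text
time: 7.02
position: [0.5702, 0.0816, 0.1125]
tool_rot: [-3.124, -0.299, -0.025]
ft_force: [5.8, 2.8, 17.8]
grip_width: 0.004
grip_force: 8.5
10.919900399543451 -8.124625662934879 47.64513792193474 -1.4090771714519696 [ 5.76950104  2.83447196 17.77023315] [ 0.5746947  -1.03475313 -0.01178453]
4 -1.2 3.1
8 -2.6 6.1
12 -4.2 9.0
16 -6.0 11.8
20 -8.0 14.5
24 -10.2 17.0
```

View pics/w5.png

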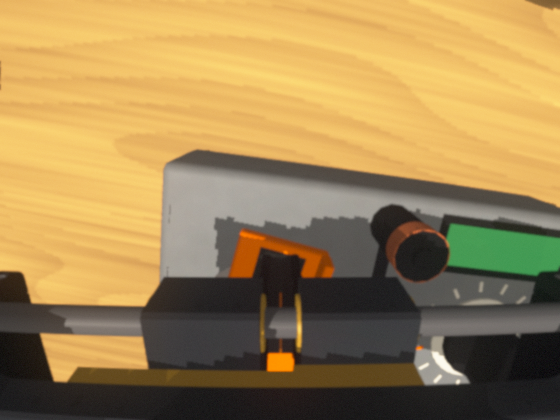

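The ear is now about 17° ahead of the tool, close to the tester's +x axis, and a tangential force is beginning to build. The cell at (415,245) is clear. I'll press on tangentially to confirm the stop.

```bash
python3 -m jog '[{"claw":0,"dx":-1,"dy":3,"dz":0.3,"spin":3},{"claw":0,"dx":-2.4,"dy":6,"dz":0.3,"spin":6},{"claw":0,"dx":-2.4,"dy":6,"dz":0.3,"spin":6}]'
python3 rot.py
```

```text
time: 7.32
position: [0.5688, 0.0779, 0.1125]
tool_rot: [-3.131, -0.138, -0.024]
ft_force: [3.5, 6.7, 19.1]
grip_width: 0.006
grip_force: 9.3
5.053004179668903 -12.774392296506859 46.9491886124251 -1.498348553785088 [ 3.48866519  6.69024644 19.12441559] [ 1.55712561 -0.79069111 -0.05682134]
4 -1.1 3.1
8 -2.4 6.1
12 -4.0 9.0
16 -5.7 11.8
20 -7.6 14.4
24 -9.7 16.9
```

```bash
python3 -m jog '[{"claw":0,"dx":-0.8,"dy":3,"dz":0.3,"spin":1},{"claw":0,"dx":-1.6,"dy":6,"dz":0.3,"spin":2},{"claw":0,"dx":-1.6,"dy":6,"dz":0.3,"spin":2}]'
python3 rot.py;python3 - <<'E'
from h import *
from bench import *
d=get_image("wrist");cv2.imwrite("pics/w6.png",d["frame"][:,:,::-1])
E
```

```text
time: 7.57
position: [0.5678, 0.0741, 0.1124]
tool_rot: [-3.13, -0.088, -0.024]
ft_force: [4.5, 10.1, 20.9]
grip_width: 0.007
grip_force: 12.2
3.217833171799043 -17.615646088036815 46.990599183968364 -1.5204584455317427 [ 4.52018185 10.12130989 20.90228601] [ 2.44038853 -0.67143439 -0.04823879]
4 -1.3 3.0
8 -2.8 5.9
12 -4.4 8.8
16 -6.3 11.5
20 -8.4 14.0
24 -10.6 16.4
```

View pics/w6.png

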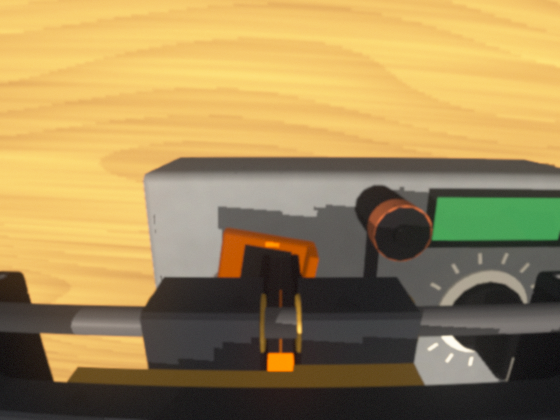

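The ear is still at about -6° while the fingers slid toward the fin (columns 305–317), so the cap looks to be at its stop. I'll push once more against the fin to confirm.

```bash
python3 -m jog '[{"claw":0,"dx":-0.8,"dy":2.5,"dz":0,"spin":0},{"claw":0,"dx":-1.3,"dy":4,"dz":0,"spin":0},{"claw":0,"dx":-1.3,"dy":4,"dz":0,"spin":0}]'
python3 rot.py
```

```text
time: 7.87
position: [0.5675, 0.0735, 0.1125]
tool_rot: [-3.126, -0.092, -0.028]
ft_force: [6.5, 17.2, 17.3]
grip_width: 0.005
grip_force: 13.3
3.375037078247942 -18.354904105079374 46.85932136751748 -1.5141398876177181 [ 6.49001579 17.22119996 17.27159147] [ 3.68531405 -1.31371884 -0.12219055]
4 -1.3 3.0
8 -2.8 5.9
12 -4.6 8.7
16 -6.5 11.3
20 -8.6 13.8
24 -10.8 16.2
```

```bash
python3 -m jog '[{"claw":0,"dx":0,"dy":-2,"dz":-4,"spin":0},{"claw":0,"dx":0,"dy":-3,"dz":-9,"spin":0},{"claw":0,"dx":0,"dy":-6,"dz":-14,"spin":0},{"claw":0,"dx":0,"dy":-8,"dz":-30,"spin":0},{"claw":0,"dx":0,"dy":-8,"dz":-70,"spin":0},{"claw":87,"dx":-60,"dy":70,"dz":-110,"spin":0},{"claw":87,"dx":-110,"dy":70,"dz":-110,"spin":0},{"claw":87,"dx":-110,"dy":70,"dz":-110,"spin":0},{"claw":87,"dx":-110,"dy":70,"dz":-110,"spin":0}]'
python3 - <<'E'
from h import *
from bench import *
s=get_state();d=get_image("wrist");T=wristT(s,d);np.savez("w7.npz",T=T,**d)
P=cloud(d,T);f=d["frame"];hsv=cv2.cvtColor(f,cv2.COLOR_RGB2HSV)
o=(hsv[...,0]<20)&(hsv[...,1]>200)&(hsv[...,2]>120)&(P[...,2]>.09)&(P[...,2]<.13)&(abs(P[...,1]-.088)<.07)
print(np.percentile(P[o][:,2],[10,50,90]),P[o].min(0),P[o].max(0),s["joint_positions"],s["position"],s["tool_rot"])
t=get_image("top")["frame"][150:250,210:350]
cv2.imwrite("pics/w7.png",np.vstack([f[:300],cv2.resize(t,(420,300))[:, :].copy() if 0 else cv2.copyMakeBorder(cv2.resize(t,(420,300)),0,0,0,140,0)])[:,:,::-1])
E
```

```text
time: 8.62
position: [0.4511, -0.016, 0.2169]
tool_rot: [-3.14, -0.079, 0.001]
ft_force: [1.3, -0.4, -0.5]
grip_width: 0.224
grip_force: 0.0
[0.10256841 0.10436898 0.11712538] [0.49049363 0.05267675 0.09802326] [0.58649464 0.12135844 0.11988382] [-0.78308739 -0.15495217  0.70253201  1.96520462  0.10279515  1.29729961
 -1.63491644] [ 0.451119   -0.01601084  0.21694345] [-3.13972681e+00 -7.90062727e-02  1.45483773e-03]
```

View pics/w7.png

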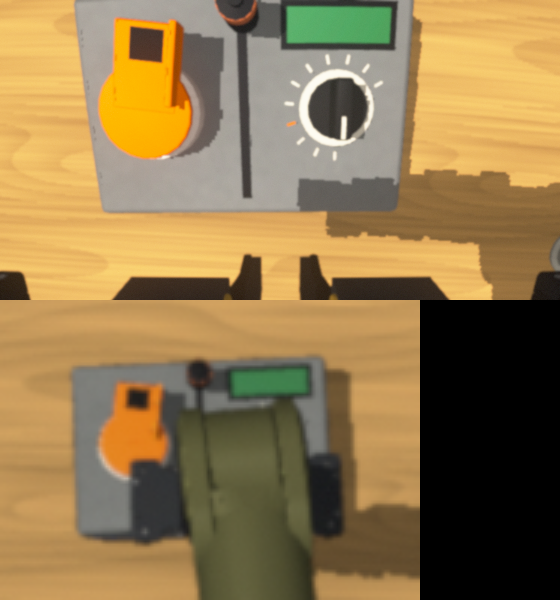

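The cap's top face is at 104.4 mm, which is collar + 16 mm, so it is locked. The dial is at (337,107) with its orange mark at (291,123). Next I'll measure the selector.

```bash
python3 - <<'E'
from h import *
from bench import *
d=dict(np.load("w7.npz"));T=d["T"];P=cloud(d,T);hsv=cv2.cvtColor(d["frame"],cv2.COLOR_RGB2HSV)
wh=((hsv[...,1]<60)&(hsv[...,2]>170)).astype(np.uint8);wh[:60]=0;wh[160:]=0;wh[:,:285]=0;wh[:,395:]=0
n,l,st,_=cv2.connectedComponentsWithStats(wh);i=1+st[1:,4].argmax();v,u=np.where(l==i)
print(st[i],cv2.minEnclosingCircle(onplane(d,np.c_[u,v],.0705,T)[:,:2].astype(np.float32)*1e3))
b=(P[...,2]>.1)&(P[...,2]<.118)&(P[...,1]<-.02)&(P[...,1]>-.1)&(P[...,0]<.57)&(P[...,0]>.49)
q=P[b][:,:2].astype(np.float32)*1e3;print(b.sum(),cv2.minAreaRect(q),np.median(P[b][:,2]))
E
```

```text
[ 297   68   78   90 2043] ((526.930908203125, -54.435821533203125), 37.41320037841797)
1266 ((532.4024658203125, -56.665775299072266), (43.859230041503906, 14.385526657104492), 2.488403081893921) 0.10720862271395934
```

```bash
python3 -m jog '[{"claw":40,"dx":30,"dy":20,"dz":0,"spin":-7},{"claw":40,"dx":60,"dy":40,"dz":0,"spin":-14},{"claw":40,"dx":79,"dy":44.7,"dz":0,"spin":-21},{"claw":40,"dx":79,"dy":44.7,"dz":0,"spin":-28},{"claw":40,"dx":79,"dy":44.7,"dz":0,"spin":-35},{"claw":40,"dx":79,"dy":44.7,"dz":0,"spin":-42},{"claw":40,"dx":79,"dy":44.7,"dz":0,"spin":-49},{"claw":40,"dx":79,"dy":44.7,"dz":0,"spin":-56},{"claw":40,"dx":79,"dy":44.7,"dz":0,"spin":-63},{"claw":40,"dx":79,"dy":44.7,"dz":0,"spin":-70},{"claw":40,"dx":79,"dy":44.7,"dz":0,"spin":-77},{"claw":40,"dx":79,"dy":44.7,"dz":0,"spin":-84},{"claw":40,"dx":79,"dy":44.7,"dz":0,"spin":-90},{"claw":40,"dx":79,"dy":44.7,"dz":0,"spin":-90}]'
python3 -m jog '[{"claw":40,"dx":0,"dy":0,"dz":0,"spin":-7},{"claw":40,"dx":0,"dy":0,"dz":0,"spin":-14},{"claw":40,"dx":0,"dy":0,"dz":0,"spin":-21},{"claw":40,"dx":0,"dy":0,"dz":0,"spin":-28},{"claw":40,"dx":0,"dy":0,"dz":0,"spin":-35},{"claw":40,"dx":0,"dy":0,"dz":0,"spin":-42},{"claw":40,"dx":0,"dy":0,"dz":0,"spin":-49},{"claw":40,"dx":0,"dy":0,"dz":0,"spin":-56},{"claw":40,"dx":0,"dy":0,"dz":0,"spin":-63},{"claw":40,"dx":0,"dy":0,"dz":0,"spin":-70},{"claw":40,"dx":0,"dy":0,"dz":0,"spin":-77},{"claw":40,"dx":0,"dy":0,"dz":0,"spin":-84},{"claw":40,"dx":0,"dy":0,"dz":0,"spin":-90},{"claw":40,"dx":0,"dy":0,"dz":0,"spin":-90}]'
python3 - <<'E'
from h import *
from bench import *
s=get_state();print(s["joint_positions"],togo(s,[.5324,-.0567,.098]),R.from_rotvec(s["tool_rot"]).as_matrix()[:,0])
E
```

```text
time: 9.88
position: [0.5358, -0.0522, 0.2157]
tool_rot: [2.155, 2.286, -0.002]
ft_force: [-0.3, 0.5, 0.1]
grip_width: 0.457
grip_force: 0.0
time: 11.05
position: [0.5356, -0.0524, 0.2159]
tool_rot: [0.086, -3.14, 0.001]
ft_force: [-0.4, 0.5, -0.7]
grip_width: 0.461
grip_force: 0.0
[-0.56303482  0.09913001  0.65521569  1.77921714 -0.06235808  1.28464935
  1.73280542] [  3.40744786  -4.06498979 117.91701543] [-9.98512079e-01 -5.45285594e-02  5.13611835e-04]
```

```bash
python3 -m jog '[{"claw":40,"dx":3.4,"dy":-4,"dz":30,"spin":0},{"claw":40,"dx":3.4,"dy":-4,"dz":65,"spin":0},{"claw":40,"dx":3.4,"dy":-4,"dz":95,"spin":0},{"claw":40,"dx":3.4,"dy":-4,"dz":110,"spin":0},{"claw":40,"dx":3.4,"dy":-4,"dz":117,"spin":0},{"claw":40,"dx":3.4,"dy":-4,"dz":117,"spin":0}]'
python3 -m jog '[{"claw":0,"dx":0,"dy":0,"dz":0,"spin":0},{"claw":0,"dx":0,"dy":0,"dz":0,"spin":0},{"claw":0,"dx":0,"dy":0,"dz":0,"spin":0},{"claw":0,"dx":0,"dy":0,"dz":0,"spin":0},{"claw":0,"dx":0,"dy":0,"dz":0,"spin":0},{"claw":0,"dx":0,"dy":0,"dz":0,"spin":0}]' 20
```

```text
time: 11.55
position: [0.5311, -0.0568, 0.0977]
tool_rot: [0.08, -3.137, 0.001]
ft_force: [0.4, -0.4, 0.4]
grip_width: 0.46
grip_force: 0.0
time: 12.05
position: [0.5327, -0.0571, 0.1004]
tool_rot: [-0.085, 3.139, 0.0]
ft_force: [-0.5, -0.2, 3.5]
grip_width: 0.159
grip_force: 20.0
```

```bash
python3 -m jog '[{"claw":0,"dx":0,"dy":0,"dz":0,"spin":5},{"claw":0,"dx":0,"dy":0,"dz":0,"spin":10},{"claw":0,"dx":0,"dy":0,"dz":0,"spin":15},{"claw":0,"dx":0,"dy":0,"dz":0,"spin":20},{"claw":0,"dx":0,"dy":0,"dz":0,"spin":25},{"claw":0,"dx":0,"dy":0,"dz":0,"spin":30},{"claw":0,"dx":0,"dy":0,"dz":0,"spin":35},{"claw":0,"dx":0,"dy":0,"dz":0,"spin":40},{"claw":0,"dx":0,"dy":0,"dz":0,"spin":45},{"claw":0,"dx":0,"dy":0,"dz":0,"spin":50},{"claw":0,"dx":0,"dy":0,"dz":0,"spin":55},{"claw":0,"dx":0,"dy":0,"dz":0,"spin":60},{"claw":0,"dx":0,"dy":0,"dz":0,"spin":65},{"claw":0,"dx":0,"dy":0,"dz":0,"spin":69},{"claw":0,"dx":0,"dy":0,"dz":0,"spin":72},{"claw":0,"dx":0,"dy":0,"dz":0,"spin":72},{"claw":0,"dx":0,"dy":0,"dz":0,"spin":72}]'
python3 - <<'E'
from h import *
from bench import *
s=get_state();x=R.from_rotvec(s["tool_rot"]).as_matrix()[:,0];print(np.degrees(np.arctan2(x[1],x[0])),s["torque"])
E
```

```text
time: 13.47
position: [0.5333, -0.0561, 0.1004]
tool_rot: [1.773, 2.591, 0.004]
ft_force: [2.0, 2.8, 4.3]
grip_width: 0.165
grip_force: 20.0
111.23082978445298 [ 0.39794339 -0.40358204 -0.06531092]
```

```bash
python3 -m jog '[{"claw":36,"dx":0,"dy":0,"dz":0,"spin":0},{"claw":36,"dx":0,"dy":0,"dz":0,"spin":0},{"claw":36,"dx":0,"dy":0,"dz":0,"spin":0},{"claw":36,"dx":0,"dy":0,"dz":0,"spin":0},{"claw":36,"dx":0,"dy":0,"dz":-30,"spin":0},{"claw":36,"dx":0,"dy":0,"dz":-70,"spin":0},{"claw":36,"dx":0,"dy":0,"dz":-110,"spin":0},{"claw":36,"dx":-60,"dy":-60,"dz":-140,"spin":0},{"claw":36,"dx":-60,"dy":-60,"dz":-140,"spin":0},{"claw":36,"dx":-60,"dy":-60,"dz":-140,"spin":0},{"claw":36,"dx":-60,"dy":-60,"dz":-140,"spin":0}]'
python3 - <<'E'
from h import *
from bench import *
s=get_state();d=get_image("wrist");T=wristT(s,d);P=cloud(d,T)
f=d["frame"];hsv=cv2.cvtColor(f,cv2.COLOR_RGB2HSV)
b=(P[...,2]>.1)&(P[...,2]<.118)&(np.hypot(P[...,0]-.5324,P[...,1]+.0567)<.035)
print(b.sum(),cv2.minAreaRect(P[b][:,:2].astype(np.float32)*1e3) if b.any() else 0)
o=(hsv[...,0]<20)&(hsv[...,1]>200)&(hsv[...,2]>120)&(P[...,2]>.09)&(P[...,2]<.13)&(P[...,1]>.03)
print(o.sum(),np.percentile(P[o][:,2],[10,50,90]) if o.any() else 0)
cv2.imwrite("pics/w8.png",f[:,:,::-1])
E
```

```text
time: 14.38
position: [0.4967, -0.1386, 0.2408]
tool_rot: [1.785, 2.584, 0.003]
ft_force: [0.5, -0.2, 0.4]
grip_width: 0.417
grip_force: 0.0
1032 ((532.32861328125, -56.686973571777344), (14.590362548828125, 43.14258575439453), 20.531723022460938)
309 [0.10114145 0.1103617  0.11758996]
```

View pics/w8.png

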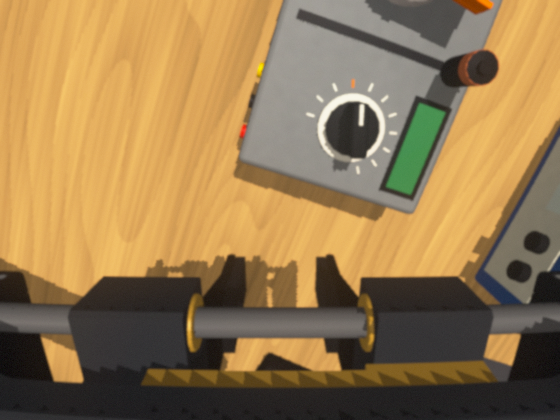

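The selector bar's white pointer at (362,115) faces the orange mark at (353,83), and its measured turn is 72°. The cap was last measured locked at 104.4 mm and nothing has touched it since. The cell still stands at (470,68).

```bash
python3 -c "
from bench import *
print(close_job())"
```

```text
the job is handed in; nothing more can be done
None
```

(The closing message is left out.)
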